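# Clamp the push-button box and hold its sprung lid open

## Task

Wind the vise's crank clockwise until the push-button box is gripped firmly between the jaws, flat on the bed. Then lift the box's sprung lid by its bow handle to 60 degrees and hold it there so that I can get at the terminals: it snaps shut if let go, so finish still holding it, with the box still clamped. Leave everything else on the bench where it is.

Things in the scene. Friction and masses are not known exactly. Their poses are not given: they have to be found in the camera images.
- vise: Grey cast-iron machine vise bolted to the bench on a round swivel base, 240 mm long, jaws 100 mm wide, tops of the jaws 112 mm above the bench. Origin: centre of its underside, on the bench. Its x axis runs along the screw from the crank end (nearest the robot) to the fixed jaw, z up. The flat bed between the jaws is 72 mm above the bench; the fixed jaw's gripping face is at x = +52 mm.
- jaw: The vise's moving jaw, a block 104 mm wide and 40 mm high that slides along the vise's x axis. Origin: foot of its gripping face, in the middle of its width, at bed height; its axes are those of the vise. It moves 5 mm towards the fixed jaw per clockwise turn of the crank.
- crank (a joint): Angle of the vise's crank, rad. 0: handle straight up. Grows as it turns clockwise seen from the robot (looking along the vise's +x), which closes the jaw. Starts at -3.1 to 3.1; the jaws meet the box near 6.9 (0.6 to 1.6 turns), over 7.5 is a firm grip, dead tight at 8.2. It takes about 3 N at the handle, rising to 7 N as it tightens, and stays where it is left.
- crank_handle (a point): The place to grip on the crank's black handle, 31 mm from its free end: a sleeve 18 mm in diameter and 72 mm long that spins freely on its pin, lying along the vise's x axis and standing out towards the robot, 50 mm from the screw's axis. The crank arm (10 mm thick) and the hub (30 mm in diameter) begin 40 mm from this point on the vise's side. This point turns with the crank.
- screw_axis (a point): Centre of the circle that crank_handle runs on: on the screw's axis, 88 mm above the bench, radius 50 mm, in the plane across the vise's x axis. Its axes are those of the vise.
- box: Plain grey die-cast push-button box, loose, standing between the jaws on the vise's bed: 75 mm along the vise's x, 112 mm wide, 58 mm high without its lid, 0.6 to 0.9 kg. Origin: centre of its underside; axes as the vise's within 2 degrees.
- lid (a joint): Opening angle of the box's lid, rad: 0 shut, 1.047 at 60 degrees. The lid is a plate 77 x 114 x 12 mm hinged along the box's top edge on the far side (+x) and swinging up and away from the robot; it stops at 1.8. Its hinge is sprung: it snaps shut from any angle when let go and pulls with about 2 to 4 N at the handle.
- lid_handle (a point): Middle of the lid's bow handle: a round bar 10 mm in diameter along y on two posts, 56 mm clear between the posts, its centre line 30 mm above the lid's top and 17 mm in from its front edge. When the lid is shut it lies 58 mm to -x of the hinge and 42 mm above it; it goes round with the lid. Two push-buttons, 12 mm high, stand near the hinge at 37 mm either side of the middle.
- lid_hinge (a point): Middle of the lid's hinge line, on the box's far top edge; it swings about this point's y axis. Its axes turn with the lid.
- screwdriver: Bystander: black-handled screwdriver, 170 mm, lying to the right of the vise. Origin under its middle.
- tray: Bystander: grey parts tray 90 x 130 x 28 mm to the left of the vise. Origin under its middle.
- wrench: Bystander: steel wrench, 170 mm, on the left of the bench. Origin under its middle.
- gluepot: Bystander: small glue jar, 44 mm in diameter, 75 mm high, on the left of the bench. Origin under its middle.
- tablet: Bystander: tablet computer in a black rubber case, 190 x 270 x 20 mm, on the right of the bench. Origin under its middle.
- pen: Bystander: black pen, 135 mm, at the right front. Origin under its middle.
- tapemeasure: Bystander: dark steel tape measure, 66 x 66 x 34 mm, on the left of the bench. Origin under its middle.

How it is judged:
By the outcome, as a careful person would: the job done as asked, in the order asked, and still so for the second after the job is handed in, while the arm keeps its last pose, push and grip.
It also fails if it takes over 61 s, if anything falls off the work surface, if the arm or the gripper's body presses on something with over 40 N, if the wrist force passes 120 N, or if a joint passes its speed limit or range.

## Robot

A 6-joint arm with a two-finger parallel gripper is mounted at the origin on the work surface. World frame = base frame: x ahead of the robot, y to its left, z up, the work surface at z = 0. Lengths are in m, angles in rad, forces in N, time in s.
With the tool pointing down it reaches from about 0.2 to 0.875 m from the base axis. Payload 3.4 kg.
Tool frame: the origin (TCP) lies between the finger pads; the fingertips stand 25 mm ahead of it and the grasp point (between the pads) lies 6 mm ahead of it (r.nose_length is the z of the fingertips in the tool frame, in m); z points along the fingers, y is the line along which they close (so a half turn about z gives the same grasp; the last joint's range is limited). The gripper opens to 94 mm and grips with 3 to 60 N. Pads are 16 mm wide; open, the fingers measure 119 mm over their backs; the gripper's body (75 mm by 177 mm) begins 78 mm behind the grasp point.
Start: joints at [1.098, 0.276, 1.505, -0, 1.361, -0.121], TCP at [0.198, 0.54, 0.194] pointing down, gripper open.
Joint ranges: [-2.89, 2.89], [-0.75, 2.08], [0.22, 2.7], [-1.18, 4.32], [0.11, 2.71], [-2.7, 2.7]. Speed limits (rad/s): [2.57, 2.57, 3.14, 3.14, 3.14, 3.14].

## Interface

Orientations are given as a unit quaternion [w, x, y, z].
In Python, from plant import r, gripper_to, inverse_kinematics, vision, models, telemetry gives the robot as it stands. Calls block until the motion is done:
- r.move_to(position, orientation): joint-space move of the TCP to a pose.
- r.move_l(position, rot=None, vel=0.15, guard=None): straight line of the TCP; rot=None keeps the orientation; vel is the mean speed in m/s. With guard (N) it stops when the force on the tool has changed by that much, and returns True; else False.
- r.movej(angles): joint-space move.
- gripper_to(opening, f_grip=None): finger opening in m; f_grip is the grip in N (None keeps the last); returns when the fingers have stopped.
- r.hold(seconds).
- inverse_kinematics(position, orientation): joint angles nearest the present ones, or None.
- vision.snapshot(name): name is "side" or "top" or "wrist"; returns the picture (400x640x3 uint8, red, green, blue); there is no depth.
- vision.get_calibration(name): a dict with "fx", "fy", "cx", "cy" (pixels), "position" and "orientation" of the camera in the world. Camera axes: x right, y down, z forward; pixel columns grow to the right and rows downward; lengths in m; the calibration is good to about 2 mm. A picture is of the moment at which its call begins: read the wrist's pose just before it. get_calibration takes no time and is no camera call; for the wrist camera it gives the pose at the moment of the call.
A pose or a line that the arm cannot do raises r.PlanningError and nothing moves.
- r.sign_off(): hands the job in; it is judged then, once.
Trained networks look in the newest picture that a camera, given by its name, has taken for a name from the list of things; names that differ only in an ending like _2 or _b are one class to them, and where a whole thing is asked for, a point or a joint stands for the part that bears it (a point fixed in the world has none). Each returns a list of dicts, best first, with "score" (0 to 1); they miss things now and then, are a little off and sometimes report something else, mostly with a low value. They report only what shows in the picture. A call takes as long as a camera call.
- models.boxes_of(thing, camera): "at" ([x, y, z] in m, in world coordinates, good to about 4 mm: the middle of the surface that is visible of it).
- models.regions_of(thing, camera): "pixels" (400x640 bool, what is visible of it).
- models.mark_of(thing, camera): "at" ([x, y, z] in m, in world coordinates, good to about 4 mm: a listed point, or the origin of a listed thing).
Readings, each from a call of its own:
- telemetry.current_t(): time.
- telemetry.current_joints(): joint angles.
- telemetry.current_dq(): joint speeds.
- telemetry.current_joint_efforts(): joint torques, N m.
- telemetry.current_ee_pos(): TCP position.
- telemetry.current_tool_rot(): TCP orientation.
- telemetry.current_wrist_force(): force on the tool from outside, world axes, zero at the start.
- telemetry.current_torque(): the same for the moment, N m.
- telemetry.current_opening(): finger opening in m.
- telemetry.current_finger_force(): force on a finger pad.
Only numpy, scipy, OpenCV 4.12 (cv2) and the standard library are available. Lean on these libraries where they do the work, as an engineer would, in place of code of your own. Each camera call takes 0.05 s, during which the arm holds its last target. There are 200 camera calls.

## Working session

There is one attempt and no reset: what is moved stays moved. The work goes in short steps, each a Python script; the robot and the scene stay as the last script left them, time stands still between calls to the robot, and variables do not carry over. Pictures are saved under pics/ and viewed, at most 10 in all, crops included, and the job is handed in when it is done.

```bash
ls; mkdir -p pics
python3 - <<'E'
from plant import r, vision, models, telemetry
import cv2, numpy as np
ims=[]
for c in ["side","top"]:
    im=vision.snapshot(c); ims.append(im)
    for n in ["vise","jaw","crank_handle","screw_axis","box","lid_handle","lid_hinge"]:
        print(c,n,[(np.round(d["at"],4).tolist(),round(d["score"],2)) for d in models.mark_of(n,c)[:2]])
    k=vision.get_calibration(c); print(k["position"],k["orientation"],k["fx"])
cv2.imwrite("pics/a.png",cv2.cvtColor(np.vstack(ims),cv2.COLOR_RGB2BGR)[:, :] if 0 else cv2.resize(cv2.cvtColor(np.vstack(ims),cv2.COLOR_RGB2BGR),(480,600)))
cv2.imwrite("pics/b.png",cv2.cvtColor(ims[0],cv2.COLOR_RGB2BGR))
print(telemetry.current_t(), telemetry.current_tool_rot())
E
```

```text
pics
side vise [([0.6183, 0.0754, -0.0004], 0.92), ([0.6295, 0.0701, 0.0732], 0.39)]
side jaw [([0.5888, 0.0682, 0.0693], 0.85)]
side crank_handle [([0.446, -0.0131, 0.0868], 0.51)]
side screw_axis [([0.4417, 0.0344, 0.0926], 0.67)]
side box []
side lid_handle [([0.6133, 0.0658, 0.1722], 0.92), ([0.6166, 0.0744, 0.0001], 0.62)]
side lid_hinge [([0.666, 0.0801, 0.1292], 0.65)]
[-0.21130477 -1.00888685  0.97463857] [-0.44200767  0.84396118 -0.26497795  0.14881342] 490.6032371058194
top vise [([0.6162, 0.0733, 0.0013], 0.6)]
top jaw [([0.5887, 0.07, 0.072], 0.71)]
top crank_handle [([0.4444, -0.0191, 0.0835], 0.79)]
top screw_axis [([0.4363, 0.0344, 0.0888], 0.79), ([0.59, 0.0688, 0.0701], 0.32)]
top box [([0.6331, 0.0751, 0.0702], 0.67), ([0.4291, 0.4848, 0.0046], 0.51)]
top lid_handle [([0.6132, 0.0681, 0.1735], 0.82), ([0.6152, 0.0718, -0.0002], 0.56)]
top lid_hinge [([0.669, 0.0722, 0.1354], 0.97)]
[4.05126436e-01 7.96953708e-04 1.47747112e+00] [ 0.01332259 -0.7064681   0.70693651 -0.03108212] 426.02278284861967
0.8 [3.58155614e-05 1.74987599e-01 9.84570634e-01 7.31252511e-05]
```

View pics/b.png

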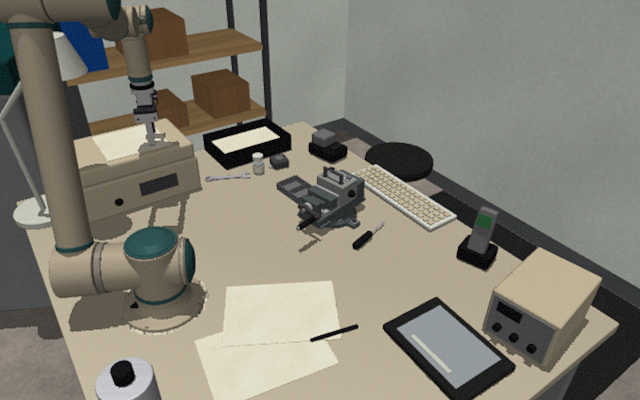

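View pics/a.png

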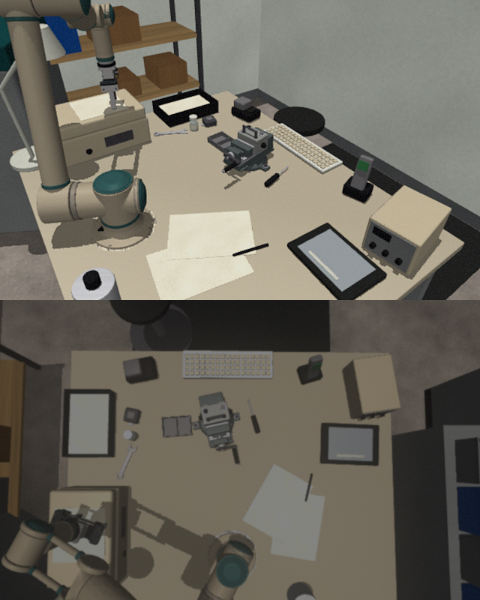

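The handle is at about 3 o'clock, so the crank is near +1.57 rad, and the vise yaw is about 12°. I'll go above it and take one close look.

```bash
cat > h.py <<'E'
from plant import r, gripper_to, inverse_kinematics, vision, models, telemetry
import numpy as np, cv2
from scipy.spatial.transform import Rotation as R
def down(psi, tilt=0):
    # tool z down (tilted by `tilt` about vise y, towards +x), tool y along vise y
    m=R.from_euler('z',psi)*R.from_euler('y',np.pi-tilt)
    return m.as_quat(scalar_first=True)
def marks(names,c):
    o={}
    for n in names:
        l=models.mark_of(n,c); o[n]=[(np.round(d["at"],4).tolist(),round(d["score"],2)) for d in l[:2]]
        print(c,n,o[n])
    return o
def save(c,f,im=None):
    im=vision.snapshot(c) if im is None else im
    cv2.imwrite(f"pics/{f}.png",cv2.cvtColor(im,cv2.COLOR_RGB2BGR))
E
python3 - <<'E'
from h import *
psi=np.radians(12)
q=down(psi)
print(R.from_quat(q,scalar_first=True).as_matrix().round(2).tolist())
for p in ([0.44,-0.02,0.30],[0.4,0.02,0.25]):
    print(inverse_kinematics(p,q))
r.move_to([0.44,0.02,0.30],q)
k=vision.get_calibration("wrist");print(k["position"],R.from_quat(k["orientation"],scalar_first=True).as_matrix()[:,2])
save("wrist","c")
marks(["vise","jaw","crank_handle","screw_axis","box","lid_handle","lid_hinge"],"wrist")
print(telemetry.current_t(),telemetry.current_joints())
E
```

```text
[[-0.98, -0.21, 0.0], [-0.21, 0.98, 0.0], [-0.0, -0.0, -1.0]]
[-0.20364722  0.02299086  1.55778329  0.          1.56081851 -1.98388306]
[-0.12420427 -0.02421649  1.72525956  0.          1.44054958 -1.90444011]
[0.3593484  0.00370169 0.49131733] [ 0.27647636  0.05919193 -0.95919609]
wrist vise [([0.6129, 0.0735, -0.0004], 0.97)]
wrist jaw [([0.59, 0.0655, 0.0697], 0.76)]
wrist crank_handle [([0.4488, -0.0161, 0.0852], 0.87)]
wrist screw_axis []
wrist box [([0.6292, 0.0729, 0.071], 0.91)]
wrist lid_handle [([0.6098, 0.068, 0.1725], 0.94), ([0.4287, 0.4798, -0.0054], 0.58)]
wrist lid_hinge []
3.2917 [-1.12307480e-01  2.31002198e-02  1.55778688e+00 -7.77922826e-06
  1.56080210e+00 -1.89298292e+00]
```

View pics/c.png

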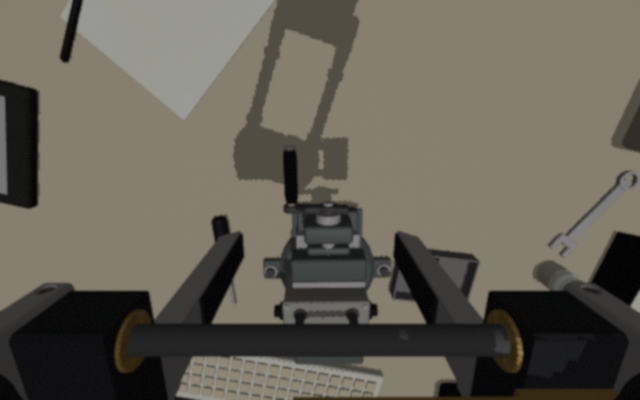

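The handle shows at px (290,150–205), almost vertical in the image, so the yaw is close. I'll measure yaw from the handle's dark pixels.

Run:
```python
from h import *
im=cv2.imread("pics/c.png").mean(2)
m=np.zeros_like(im,bool); m[148:202,278:304]=im[148:202,278:304]<35
v,u=np.nonzero(m); print(len(u),u.min(),u.max(),v.min(),v.max())
k=vision.get_calibration("wrist"); Rm=R.from_quat(k["orientation"],scalar_first=True).as_matrix()
d=np.c_[(u-k["cx"])/k["fx"],(v-k["cy"])/k["fy"],np.ones(len(u))]@Rm.T
p=k["position"]+d*((0.087-k["position"][2])/d[:,2])[:,None]
c=p.mean(0);w=np.linalg.svd(p-c,full_matrices=False)[2][0]; w*=np.sign(w[0])
t=(p-c)@w; print(c,np.degrees(np.arctan2(w[1],w[0])),t.min(),t.max(),"free end",c+w*t.min(), "w",np.ptp((p-c)@[-w[1],w[0],0]))
```

```text
623 284 297 150 201
[ 0.4522898  -0.01475979  0.087     ] 12.485772446123542 -0.033685393705801155 0.03526316525516792 free end [ 0.41940108 -0.02204248  0.087     ] w 0.01671072410160665
```

```bash
cat >> h.py <<'E'
psi=np.radians(12.5); q=down(psi)
X=np.array([np.cos(psi),np.sin(psi),0]); Y=np.array([-np.sin(psi),np.cos(psi),0]); Z=np.array([0,0,1.])
F=telemetry.current_wrist_force
def vf(): f=np.array(F()); return np.round([f@X,f@Y,f[2]],1)
G=np.array([0.4485,-0.0154,0.088])-0.008*X    # grasp point on the handle
C=G+0.05*Y
def on(th,c=C,rad=0.05): return c+rad*(-np.sin(th)*Y+np.cos(th)*Z)+0.006*Z
E
python3 - <<'E'
from h import *
p=on(np.pi/2)
gripper_to(0.06)
r.move_to(p+0.08*Z,q); r.move_l(p,vel=0.15)
print(vf(),telemetry.current_t())
gripper_to(0.01,f_grip=30); print("grip",telemetry.current_opening(),vf())
for th in np.radians([105,120,135]):
    r.move_l(on(th),vel=0.06); print(np.degrees(th),vf(),telemetry.current_t(),np.round(np.array(telemetry.current_ee_pos())-on(th),4))
E
```

```text
[1.3 0.1 0.9] 5.2667
grip 0.010272906784017323 [ 0.1 -0.2 -0.2]
105.00000000000001 [0.3 0.1 0.3] 6.5333 [-0.0007  0.0002 -0.0007]
119.99999999999999 [ 0.5 -0.6  0.4] 6.9 [-0.0005  0.0003 -0.0005]
135.0 [ 0.2  0.7 -0.4] 7.2667 [-0.0005  0.0004 -0.0004]
```

Run:
```python
from h import *
print(telemetry.current_opening(),telemetry.current_finger_force(),telemetry.current_ee_pos())
s=vision.snapshot("side"); marks(["crank_handle"],"side")
w=vision.snapshot("wrist"); marks(["crank_handle"],"wrist")
a=cv2.resize(s[150:260,240:400],(800,550)); 
save(0,"d",cv2.resize(s[160:250,270:390],(800,600),interpolation=cv2.INTER_CUBIC)); save(0,"e",w)
```

```text
0.009481386288676886 0.0 [ 0.43704675 -0.00246201  0.058279  ]
side crank_handle [([0.4298, 0.4825, -0.0026], 0.66), ([0.4446, -0.0071, 0.0578], 0.65)]
wrist crank_handle [([0.4465, -0.0088, 0.0587], 0.95)]
```

View pics/d.png

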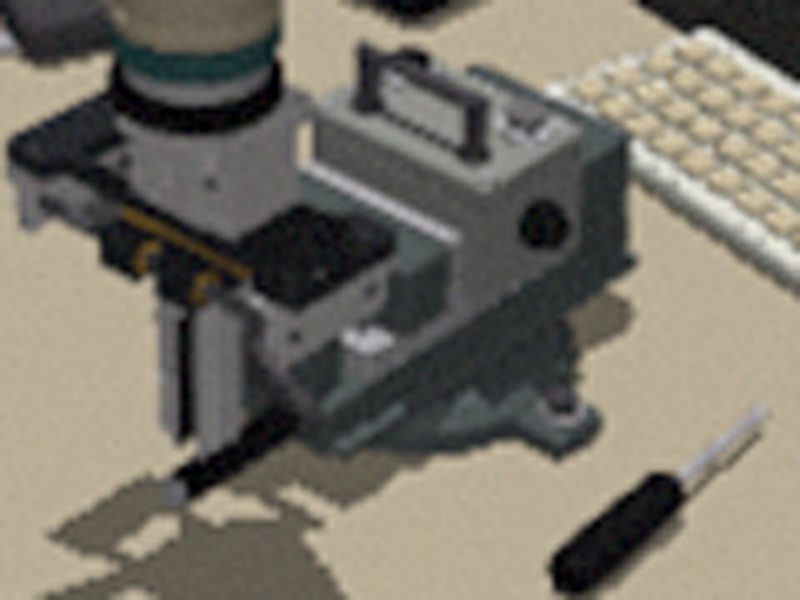

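View pics/e.png

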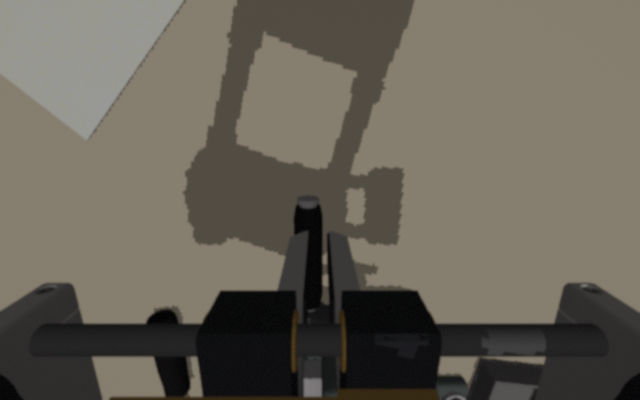

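Run:
```python
from h import *
k=vision.get_calibration("wrist"); Rm=R.from_quat(k["orientation"],scalar_first=True).as_matrix()
def pr(p):
    c=Rm.T@(np.array(p)-k["position"]); return np.round([k["fx"]*c[0]/c[2]+k["cx"],k["fy"]*c[1]/c[2]+k["cy"]])
t=np.array(telemetry.current_ee_pos())
for dz in(0.025,0.006,-0.03):
    print(dz,[pr(t-dz*Z-0.008*X+s*Y).tolist() for s in(-.0175,-.009,-.005,0,.005,.009,.0175)])
for th in (120,127,135): 
    g=on(np.radians(th))-.006*Z; print(th,pr(g-.023*X),pr(g))
im=vision.snapshot("wrist")
save(0,"f",cv2.resize(im[180:330,220:420],(800,600),interpolation=cv2.INTER_CUBIC))
```

```text
0.025 [[294.0, 213.0], [306.0, 213.0], [311.0, 213.0], [318.0, 213.0], [325.0, 213.0], [330.0, 213.0], [342.0, 213.0]]
0.006 [[292.0, 222.0], [304.0, 222.0], [310.0, 222.0], [318.0, 222.0], [325.0, 222.0], [331.0, 222.0], [344.0, 222.0]]
-0.03 [[287.0, 244.0], [302.0, 244.0], [309.0, 244.0], [318.0, 244.0], [326.0, 244.0], [334.0, 244.0], [349.0, 244.0]]
120 [305. 205.] [306. 239.]
127 [311. 203.] [311. 236.]
135 [318. 200.] [318. 233.]
```

View pics/f.png

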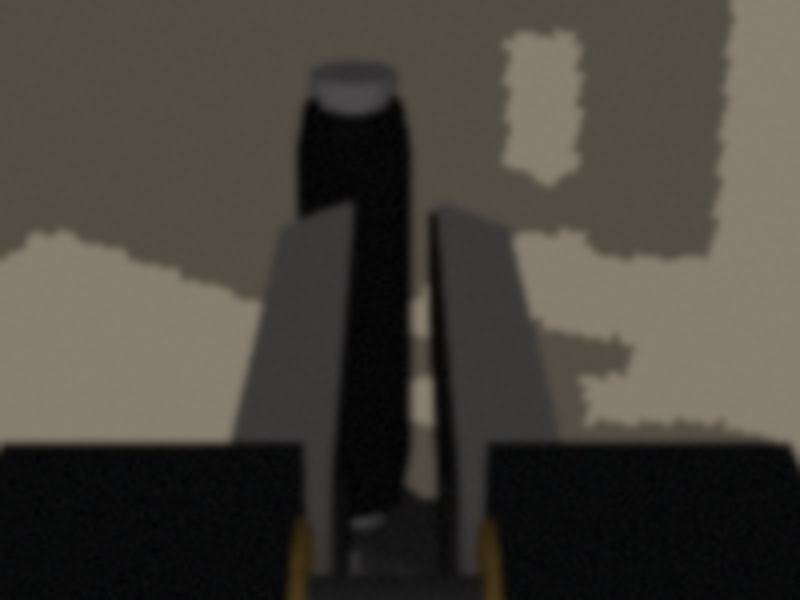

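Run:
```python
from h import *
print(r.nose_length, telemetry.current_ee_pos(), telemetry.current_tool_rot(), q)
k=vision.get_calibration("side"); Rm=R.from_quat(k["orientation"],scalar_first=True).as_matrix()
def pr(p):
    c=Rm.T@(np.array(p)-k["position"]); u=np.array([k["fx"]*c[0]/c[2]+k["cx"],k["fy"]*c[1]/c[2]+k["cy"]]); return ((u-[270,160])/.15).round()
t=np.array(telemetry.current_ee_pos())
for dz in (.025,.006,-.03): print(dz,[pr(t-dz*Z+s*Y) for s in (-.011,.011)])
for th in (90,110,120,127,135,150):
    g=on(np.radians(th))-.006*Z; print(th,pr(g-.023*X),pr(g),pr(g+.04*X))
```

```text
0.025 [ 0.43766492 -0.00291095  0.05874949] [ 1.34284947e-04 -1.08829069e-01  9.94060468e-01 -4.40852583e-05] [ 6.08683956e-17 -1.08866875e-01  9.94056338e-01  6.66617349e-18]
0.025 [array([216., 519.]), array([182., 499.])]
0.006 [array([215., 486.]), array([181., 466.])]
-0.03 [array([215., 423.]), array([180., 403.])]
90 [185. 450.] [220. 428.] [281. 390.]
110 [180. 478.] [216. 455.] [276. 417.]
120 [175. 488.] [210. 466.] [270. 428.]
127 [170. 494.] [205. 471.] [265. 433.]
135 [163. 499.] [198. 476.] [258. 438.]
150 [147. 503.] [182. 481.] [242. 443.]
```

The fingers appear to end about 35 mm short of the documented tip, so they are sitting on top of the handle. I'll check that by touching the bare bench.

Run:
```python
from h import *
t=np.array(telemetry.current_ee_pos())
r.move_l(t+0.05*Z,vel=.2)
p=t-0.09*X; p[2]=t[2]+0.05
r.move_l(p,vel=.2); p[2]=.045; r.move_l(p,vel=.2)
print(vf())
p[2]=.018; print(r.move_l(p,vel=.04,guard=4),telemetry.current_ee_pos(),vf())
p=np.array(telemetry.current_ee_pos()); 
im=vision.snapshot("side"); print(telemetry.current_t())
marks(["crank_handle"],"side")
save(0,"g",cv2.resize(im[160:260,250:390],(800,571),interpolation=cv2.INTER_CUBIC))
k=vision.get_calibration("side"); Rm=R.from_quat(k["orientation"],scalar_first=True).as_matrix()
c=Rm.T@(p-.025*Z-k["position"]); print(([k["fx"]*c[0]/c[2]+k["cx"]-250,k["fy"]*c[1]/c[2]+k["cy"]-160])*np.array(5.714))
p[2]=.16; r.move_l(p,vel=.2)
```

```text
[ 0.4 -0.5  0.5]
False [ 0.34984266 -0.02241763  0.01799078] [ 0.1 -0.6 -0.6]
9.8583
side crank_handle [([0.4451, -0.0065, 0.059], 0.65), ([0.6099, 0.0673, 0.1679], 0.46)]
[166.58737021 573.00678586]
```

View pics/g.png

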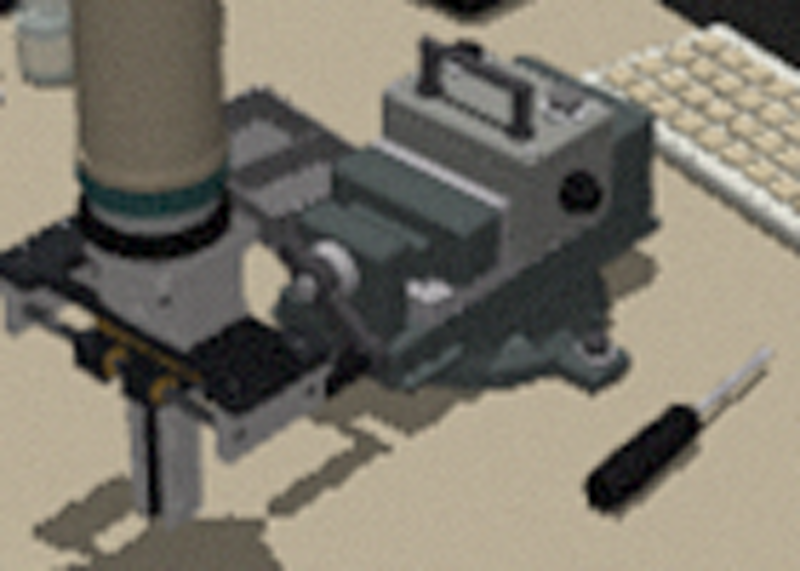

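The touch confirms it: there was no contact even at TCP z = 0.018. I'll measure the true tip by going further down.

Run:
```python
from h import *
p=np.array(telemetry.current_ee_pos()); p[2]=.005; r.move_l(p,vel=.25)
p[2]=-.025; print(r.move_l(p,vel=.03,guard=3),telemetry.current_ee_pos(),vf())
p[2]=.10; r.move_l(p,vel=.25); print(telemetry.current_t())
```

```text
True [ 0.3492259  -0.02222127 -0.01118852] [-1.2 -0.5  8.1]
12.75
```

```bash
sed -i 's/+0.006\*Z$/-0.030*Z/' h.py
cat > s1.py <<'E'
from h import *
th0=np.radians(127); p=on(th0)
gripper_to(0.06)
u=p.copy(); u[2]=.12; r.move_l(u,vel=.25); r.move_l(p,vel=.2); print(vf())
gripper_to(0.008,f_grip=30); print("grip",telemetry.current_opening(),telemetry.current_finger_force(),vf(),telemetry.current_t())
if telemetry.current_opening()>.014:
  for d in (135,145,155,165,175):
    r.move_l(on(np.radians(d)),vel=.05); f=vf(); th=np.radians(d)
    print(d,f,"rad",round(-np.sin(th)*f[1]+np.cos(th)*f[2],1),"tan",round(-np.cos(th)*f[1]-np.sin(th)*f[2],1),telemetry.current_opening(),telemetry.current_t())
    if np.linalg.norm(f)>35: break
E
python3 s1.py
```

```text
[0.3 0.2 0.2]
grip 0.01734226258898903 29.999280273914337 [-0.8 -1.8 -1.2] 15.525
135 [ 1.6 -1.5 -6.5] rad 5.7 tan 3.5 0.017276559231994903 15.8167
145 [ 2.3  0.2 -8.3] rad 6.7 tan 4.9 0.0171270992949586 16.1417
155 [ 1.4 -0.3 -7.3] rad 6.7 tan 2.8 0.017638501906751657 16.4667
165 [ 1.7  1.5 -3.6] rad 3.1 tan 2.4 0.01696490983326184 16.7917
175 [-0.1  1.2  0.8] rad -0.9 tan 1.1 0.01737778014362426 17.1167
```

```bash
cat > s2.py <<'E'
from h import *
for d in list(range(187,452,12)):
    th=np.radians(d); r.move_l(on(th),vel=.06); f=vf()
    print(d,f,"rad",round(-np.sin(th)*f[1]+np.cos(th)*f[2],1),"tan",round(-np.cos(th)*f[1]-np.sin(th)*f[2],1),round(telemetry.current_opening(),4))
    if np.linalg.norm(f)>35 or telemetry.current_opening()<.014: print("STOP");break
print(telemetry.current_t())
vision.snapshot("side"); marks(["crank_handle","jaw","lid_handle","lid_hinge","box"],"side"); vision.snapshot("top"); marks(["crank_handle","jaw","lid_handle","lid_hinge"],"top")
E
python3 s2.py
```

```text
187 [-1.5 -0.3  5.7] rad -5.7 tan 0.4 0.0171
199 [-1.3 -1.8  7. ] rad -7.2 tan 0.6 0.017
211 [-2.1 -3.3  7.7] rad -8.3 tan 1.1 0.0172
223 [-1.4 -3.5  6.7] rad -7.3 tan 2.0 0.0171
235 [-2.2 -5.4  4.1] rad -6.8 tan 0.3 0.017
247 [-0.4 -5.2  2.8] rad -5.9 tan 0.5 0.017
259 [-0.6 -3.9  2.4] rad -4.3 tan 1.6 0.0173
271 [-0.  -4.8 -0.4] rad -4.8 tan -0.3 0.017
283 [-0.4 -4.8 -0.5] rad -4.8 tan 0.6 0.0172
295 [ 0.4 -6.6 -1.8] rad -6.7 tan 1.2 0.0171
307 [ 0.9 -5.8 -3.1] rad -6.5 tan 1.0 0.0173
319 [ 1.2 -4.9 -4.2] rad -6.4 tan 0.9 0.0176
331 [ 0.6 -5.4 -5.9] rad -7.8 tan 1.9 0.0168
343 [ 0.5 -2.  -5.2] rad -5.6 tan 0.4 0.0174
355 [ 1.4  0.8 -3.2] rad -3.1 tan -1.1 0.0173
367 [-0.7  0.5 -0.3] rad -0.4 tan -0.5 0.0171
379 [-0.9 -2.2  1.2] rad 1.9 tan 1.7 0.0174
391 [-1.5 -4.9  0.5] rad 3.0 tan 3.9 0.017
403 [-1.4 -5.8  2.2] rad 5.6 tan 2.7 0.0171
415 [-2.4 -5.2  3.9] rad 6.5 tan -0.2 0.0169
427 [-2.8 -4.6  4.8] rad 6.1 tan -2.6 0.0171
439 [-2.7 -5.4  5.5] rad 6.4 tan -4.4 0.0173
451 [-2.7 -6.   6.7] rad 5.9 tan -6.8 0.017
24.5917
side crank_handle [([0.4458, -0.0157, 0.0887], 0.53)]
side jaw [([0.5936, 0.0709, 0.0713], 0.7), ([0.5099, -0.5463, 0.0002], 0.58)]
side lid_handle []
side lid_hinge [([0.665, 0.0803, 0.1276], 0.71), ([0.6124, 0.0644, 0.1685], 0.46)]
side box [([0.6294, 0.0707, 0.0752], 0.67)]
top crank_handle []
top jaw [([0.594, 0.0689, 0.07], 0.96), ([0.5114, -0.5479, -0.0029], 0.5)]
top lid_handle [([0.6145, 0.069, 0.1758], 0.91)]
top lid_hinge [([0.6696, 0.0769, 0.1322], 0.95)]
```

The jaw moved 5 mm and the crank is at about 7.87 rad with 7 N at the handle, so the box is clamped firmly. Next I release the crank and look at the lid handle from close up.

```bash
cat > s3.py <<'E'
from h import *
gripper_to(0.06)
p=np.array(telemetry.current_ee_pos()); p[2]=.22; r.move_l(p,vel=.25); print(vf(),telemetry.current_t())
q2=down(psi-np.pi/2)
r.move_to([0.6125,0.068,.24],q2)
im=vision.snapshot("wrist"); save(0,"w",im)
marks(["lid_handle","lid_hinge","box","jaw","vise","crank_handle"],"wrist")
vision.snapshot("top"); marks(["crank_handle"],"top")
vision.snapshot("side"); marks(["crank_handle"],"side")
print(telemetry.current_t(),telemetry.current_joints())
E
python3 s3.py
```

```text
[0.6 0.1 0.5] 26.7583
wrist lid_handle [([0.6116, 0.0663, 0.1713], 0.8)]
wrist lid_hinge [([0.6693, 0.0782, 0.1332], 0.56)]
wrist box [([0.6346, 0.0743, 0.0726], 0.96)]
wrist jaw [([0.5937, 0.069, 0.0692], 0.91)]
wrist vise []
wrist crank_handle [([0.4469, -0.0087, 0.1174], 0.82)]
top crank_handle [([0.4428, -0.0075, 0.1186], 0.58)]
side crank_handle [([0.4471, -0.0077, 0.114], 0.74), ([0.6442, -0.0945, 0.002], 0.28)]
28.8667 [-2.34057766e-03  3.18426838e-01  1.33036552e+00 -2.43818989e-05
  1.49265437e+00 -2.20518777e-01]
```

View pics/w.png

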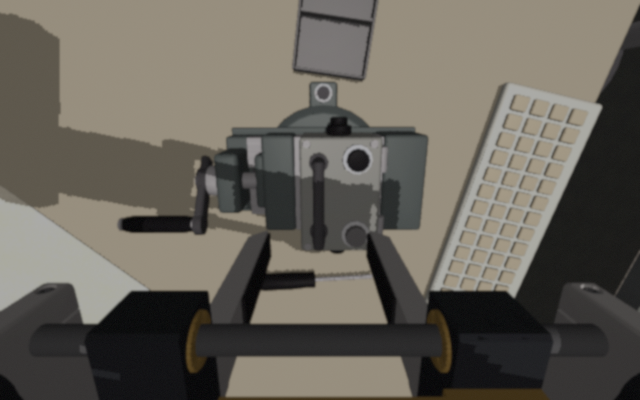

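On lifting away, the crank was dragged back to about 7.2 rad (handle at z≈0.117, px (150,224) in the wrist view). I'll re-tighten it and then withdraw along the handle's axis instead of upward.

```bash
cat > s4.py <<'E'
from h import *
p=on(np.radians(415.5))
r.move_to(p+.06*Z,q); r.move_l(p,vel=.2); print(vf(),telemetry.current_t())
gripper_to(0.008,f_grip=30); print("grip",telemetry.current_opening(),vf(),telemetry.current_t())
if telemetry.current_opening()>.014:
  for d in (425,436,447,457):
    th=np.radians(d); r.move_l(on(th),vel=.06); f=vf()
    print(d,f,"tan",round(-np.cos(th)*f[1]-np.sin(th)*f[2],1),round(telemetry.current_opening(),4))
  vision.snapshot("side"); marks(["crank_handle"],"side")
  gripper_to(0.05); print("open",telemetry.current_opening(),vf(),telemetry.current_t())
  vision.snapshot("side"); marks(["crank_handle"],"side")
  r.move_l(on(np.radians(457))-.05*X,vel=.2)
  vision.snapshot("side"); marks(["crank_handle"],"side"); print(telemetry.current_t())
E
python3 s4.py
```

```text
[ 0.5 -0.1  0.5] 30.8583
grip 0.017323135731060185 [-0.8 -1.   2.6] 31.6
425 [-0.  -1.9  2.8] tan -1.7 0.017
436 [-1.8 -2.   3.9] tan -3.3 0.0175
447 [-2.6 -3.   6. ] tan -5.8 0.017
457 [-3.2 -3.8  8.6] tan -9.0 0.0172
side crank_handle [([0.4437, -0.0165, 0.0843], 0.63)]
open 0.04968820505013699 [-0.1  0.6  0.8] 33.5917
side crank_handle [([0.4462, -0.0069, 0.1186], 0.56)]
side crank_handle []
34.1917
```

It springs back on release, to about 7.2 rad. I'll wind to nearly dead tight and unload gradually while watching the force.

```bash
cat > s5.py <<'E'
from h import *
A=np.radians
r.move_l(on(A(415.5))-.05*X,vel=.2); r.move_l(on(A(415.5)),vel=.2)
gripper_to(0.008,f_grip=45); print("grip",telemetry.current_opening(),telemetry.current_t())
def st(d):
    th=A(d); r.move_l(on(th),vel=.07); f=vf(); t=round(-np.cos(th)*f[1]-np.sin(th)*f[2],1)
    e=np.array(telemetry.current_ee_pos())+.03*Z-C; print(d,f,"tan",t,"ang",np.degrees(np.arctan2(-e@Y,e[2])).round(1)); return t
if telemetry.current_opening()>.014:
  for d in (437,457,464,470,475):
    if st(d)<-25: break
  r.hold(.2)
  for i in range(9):
    d-=2.5
    if st(d)>-0.7: break
  print(telemetry.current_t())
E
python3 s5.py
```

```text
grip 0.016869333508797393 35.5417
437 [-2.5 -2.9  5. ] tan -4.2 ang 76.9
457 [-5.3 -3.3  6.5] tan -6.9 ang 96.3
464 [-5.  -2.9  9.5] tan -9.9 ang 103.0
470 [-5.  -5.  11.8] tan -12.8 ang 108.3
475 [-12.   -7.2  31.9] tan -32.0 ang 110.1
472.5 [-6.7 -6.2 15.9] tan -17.1 ang 109.7
470.0 [-5.8 -5.  13.8] tan -14.7 ang 107.8
467.5 [-6.3 -4.6 12.7] tan -13.5 ang 105.6
465.0 [-6.  -4.6 11. ] tan -11.8 ang 103.3
462.5 [-4.8 -3.9 10.2] tan -10.8 ang 101.0
460.0 [-4.3 -3.9 11.3] tan -11.8 ang 98.6
457.5 [-4.  -4.3 11. ] tan -11.5 ang 96.2
455.0 [-5.4 -3.1  8. ] tan -8.2 ang 93.8
452.5 [-4.2 -2.7 10.2] tan -10.3 ang 91.4
39.5583
```

```bash
cat > s6.py <<'E'
from h import *
for g in (10,3):
    gripper_to(0.008,f_grip=g); print(g,vf(),telemetry.current_opening(),telemetry.current_t())
vision.snapshot("side"); marks(["crank_handle","jaw"],"side")
E
python3 s6.py
```

```text
10 [-3.3 -3.7  7.4] 0.01787792809622561 39.775
3 [2.3 5.1 0.3] 0.019323614254432412 40.1583
side crank_handle [([0.4467, -0.0117, 0.1067], 0.37)]
side jaw [([0.5975, 0.0727, 0.0704], 0.46)]
```

Softening the grip gradually left the crank at about 428°, noticeably further than an abrupt release did. I'll repeat it from there with smaller release steps.

```bash
cat > s7.py <<'E'
from h import *
A=np.radians
r.move_l(on(A(428)),vel=.2)
gripper_to(0.008,f_grip=30); print("grip",telemetry.current_opening(),vf(),telemetry.current_t())
for d in (445,): r.move_l(on(A(d)),vel=.07); print(d,vf())
r.hold(.15); print(vf())
for g in (15,10,7,5,4,3):
    gripper_to(0.008,f_grip=g); print(g,vf(),telemetry.current_t())
vision.snapshot("side"); marks(["crank_handle"],"side")
gripper_to(0.03)
for c in ("side","wrist","top"): vision.snapshot(c); marks(["crank_handle"],c)
print(vf(),telemetry.current_t())
E
python3 s7.py
```

```text
grip 0.01715467083965593 [-1.   6.6  2.5] 40.7833
445 [-2.4  1.4  3.5]
[-1.8  2.1  3.2]
15 [-2.9  2.8  4.4] 41.5083
10 [-4.5  3.6  3.5] 41.725
7 [-3.1  4.5  3.8] 41.9417
5 [-4.2  3.8  3.6] 42.1583
4 [-2.8  3.3  3.4] 42.375
3 [-2.6  5.9  0.4] 42.6583
side crank_handle [([0.4446, -0.0129, 0.1061], 0.46)]
side crank_handle [([0.4503, -0.0086, 0.1109], 0.61)]
wrist crank_handle [([0.4484, -0.0116, 0.1126], 0.83)]
top crank_handle []
[ 0.5  0.6 -0. ] 43.4667
```

The rebounds (451→415, 457→417, 441→426) are symmetric about roughly 433–437°, so an undamped kick is overshooting the resting point. I'll wind it up, ease it back until the force disappears, then open without a kick.

```bash
cat > s8.py <<'E'
from h import *
A=np.radians
r.move_l(on(A(424)),vel=.2)
gripper_to(0.008,f_grip=25); print("grip",telemetry.current_opening(),vf(),telemetry.current_t())
r.move_l(on(A(446)),vel=.07); print(vf())
d=446
while d>430:
    d-=1.5; r.move_l(on(A(d)),vel=.05); f=np.mean([vf() for _ in range(3)],0); print(d,f.round(1))
    if f[2]<1.2: break
gripper_to(0.035); print(telemetry.current_t())
for c in ("side","wrist"): vision.snapshot(c); marks(["crank_handle"],c)
r.move_l(on(A(d))-.05*X,vel=.25); print(telemetry.current_t())
E
python3 s8.py
```

```text
grip 0.017543209118666383 [1.4 6.2 1. ] 44.0833
[ 0.1 -0.1  3.9]
444.5 [-1.4  1.   4. ]
443.0 [-1.4  2.2  6. ]
441.5 [-2.6  2.5  5.6]
440.0 [-1.2  5.1  4.8]
438.5 [-0.2  5.   3.3]
437.0 [0.  5.8 2.8]
435.5 [-1.1  6.5  2.6]
434.0 [-0.1  6.1  1.9]
432.5 [-0.1  7.   1. ]
47.2583
side crank_handle [([0.4459, -0.0062, 0.1168], 0.43), ([0.5489, 0.4529, 0.0002], 0.42)]
wrist crank_handle [([0.4468, -0.0077, 0.117], 0.86)]
47.8083
```

```bash
cat > s9.py <<'E'
from h import *
A=np.radians
r.move_l(on(A(415.5))-.05*X,vel=.3); r.move_l(on(A(415.5)),vel=.25)
gripper_to(0.015,f_grip=50); print("grip",telemetry.current_opening(),telemetry.current_t())
r.move_l(on(A(440)),vel=.12); r.move_l(on(A(472)),vel=.12); print(vf())
gripper_to(0.03)
vision.snapshot("wrist"); marks(["crank_handle"],"wrist")
r.move_l(on(A(472))-.05*X,vel=.25); print(telemetry.current_t())
E
python3 s9.py
```

```text
grip 0.017149695732322917 48.8583
[-6.9 -6.1 12.3]
wrist crank_handle [([0.4467, -0.0085, 0.1163], 0.56)]
50.4583
```

Same result, so the crank settles at about 7.25 rad whatever I do. Time is short, so I'll go on to the lid.

```bash
cat > s10.py <<'E'
from h import *
q2=down(psi-np.pi/2)
p=np.array(telemetry.current_ee_pos()); p[2]=.17; r.move_l(p,vel=.35)
Hd=np.array([.6125,.0675,.172]); Hi=Hd+.058*X-.042*Z; O=-.030*Z
r.move_to(Hd+O+.05*Z,q2); print(telemetry.current_t()); r.move_l(Hd+O,vel=.2); print(vf())
gripper_to(.002,f_grip=45); print(telemetry.current_opening(),vf(),telemetry.current_t())
if telemetry.current_opening()>.006:
  a0=np.arctan2(.042,.058); R0=np.hypot(.042,.058)
  for d in (12,24,36,48,60.5):
    a=a0+np.radians(d); r.move_l(Hi+R0*(-np.cos(a)*X+np.sin(a)*Z)+O,vel=.12); print(d,vf())
  print(telemetry.current_t(),telemetry.current_opening())
E
python3 s10.py
```

```text
52.575
[1.2 0.7 0.1]
0.008850871652133517 [-4.3 -0.6  5.8] 53.4583
12 [-6.4 -1.3  0.7]
24 [-10.6  -0.7   7.4]
36 [-9.2 -1.7 11.6]
48 [-6.1 -0.3  8.7]
60.5 [-3.8 -1.1  4.8]
54.8417 0.008676791285712016
```

Run:
```python
from h import *
vision.snapshot("side"); marks(["lid_handle","lid_hinge","crank_handle","jaw"],"side")
vision.snapshot("top"); marks(["lid_handle","lid_hinge"],"top")
im=vision.snapshot("side"); save(0,"z",cv2.resize(im[130:250,260:420],(800,600),interpolation=cv2.INTER_CUBIC)); print(telemetry.current_t(),vf())
```

```text
side lid_handle [([0.5915, 0.2521, 0.0016], 0.59), ([0.6748, 0.0819, 0.1991], 0.57)]
side lid_hinge [([0.6658, 0.0807, 0.1306], 0.8)]
side crank_handle [([0.4434, -0.0077, 0.1173], 0.71)]
side jaw [([0.5961, 0.0711, 0.0732], 0.78)]
top lid_handle [([0.6791, 0.0839, 0.2018], 0.59)]
top lid_hinge [([0.665, 0.0767, 0.136], 0.68)]
55.2917 [-3.9 -1.1  5. ]
```

View pics/z.png

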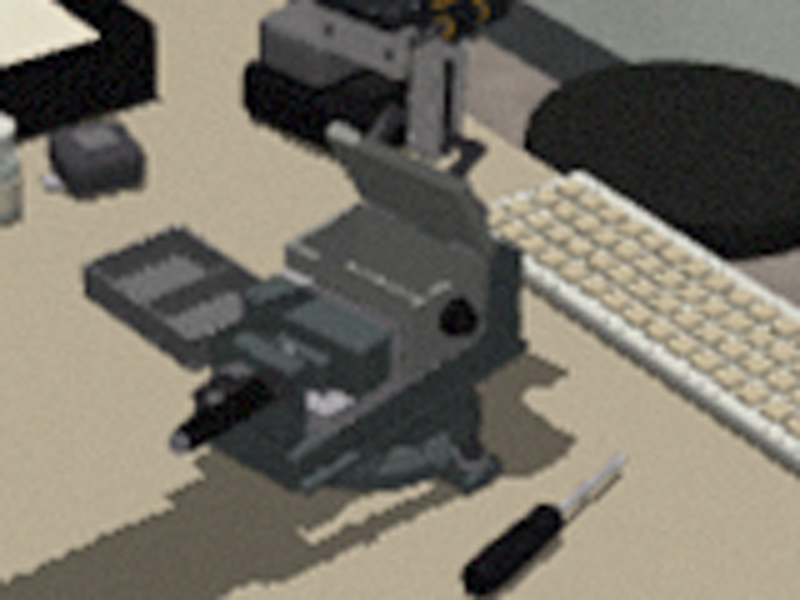

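The picture shows the lid up at about 60° (px 420,190) in the fingers, with the box flat between the jaws and the bystanders in place. About 5.7 s remain, too little to retry the crank, so I'm handing in.

```bash
python3 -c "
from h import *
print(r.sign_off(), telemetry.current_t())"
```

```text
the job is handed in; nothing more can be done
the job is handed in; nothing more can be done
```

I handed the job in with the lid held at about 60° and the box flat between the jaws, but the clamp is probably not firm: I wound the crank to 7.9–8.2 rad several times and it sprang back each time I let go, ending near 7.25 rad, past jaw contact (about 6.9) but short of the 7.5 for a firm grip.

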